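Re-index the saw's length stop and hold its pin home

ROBOT

A 7-joint arm with a two-finger parallel gripper is mounted at the origin on the work surface. World frame = base frame: x ahead of the robot, y to its left, z up, the work surface at z = 0. Lengths are in m, angles in rad, forces in N, time in s.
With the tool pointing down it reaches from about 0.35 to 0.9 m from the base axis. Payload 19.9 kg.
Tool frame: the origin (TCP) lies at the very end of the fingers, on their centre line; the grasp point (between the pads) lies 19 mm behind it; z points along the fingers, y is the line along which they close (so a half turn about z gives the same grasp; the last joint's range is limited). The gripper opens to 94 mm and grips with 3 to 60 N. Pads are 16 mm wide; open, the fingers measure 119 mm over their backs; the gripper's body (75 mm by 177 mm) begins 78 mm behind the grasp point.
Start: joints at [1.276, 0.417, -0.01, 1.614, 0.005, 1.111, -0.053], TCP at [0.157, -0.605, 0.205] pointing down, gripper open.
Joint ranges: [-2.81, 2.81], [-0.39, 2.02], [-1.27, 1.25], [0.06, 2.57], [-1.19, 4.33], [0.19, 2], [-2.82, 2.82]. Speed limits (rad/s): [1.89, 1.89, 2.39, 2.39, 3.01, 3.01, 3.01].

INTERFACE

Orientations are given as a rotation vector (axis times angle).
In Python, from cell import env, vision gives the robot as it stands.
- The arm moves only by the tool jog_arm, never from a script. Its argument "deltas" is a list that holds one entry, the list of rows, each a list of 7 numbers: the shift along the tool's x, y, z as a fraction of full scale, then the turn, a rotation vector about the tool's x, y, z as a fraction of full scale, then the opening, from -1 (shut) to 1 (fully open). A call has 1 to 12 rows; each row is the pose to reach, as a shift and turn from the pose commanded when the call began, along the tool's axes at that moment; what a row does not reach only later rows make up. Full scale, the value 1, is 100 cm for a shift and 90 degrees for a turn. A row lasts 1/12 s, in which the tool goes at most 41.7 mm and 7.16 degrees, less where a joint would pass 70% of its speed; a pose out of reach is approached as far as the arm can. A call with a number of a shift or a turn outside -1 to 1 is refused whole. A call with a gripper value outside its range is refused whole. The fingers move at their own pace and stop on an object; "grip_force" is the grip in N (left out, the last holds). Time passes only in rows, so rows that repeat a pose let the fingers close. It gives the time, the measured TCP pose, the force, the opening and the grip force at its end, in the units of the state.
- env.get_obs(): the state, without advancing time (a new reading comes with each control period).
- vision.get_image(name): name is "side" or "top"; returns a dict with "pixels" (480x640x3 uint8, red, green, blue), "fx", "fy", "cx", "cy" (pixels), "R" (3x3) and "t" (3): a world point X has camera coordinates R X + t. Camera axes: x right, y down, z forward; pixel columns grow to the right and rows downward; lengths in m; the calibration is good to about 2 mm. A picture is of the moment at which its call begins. There is no depth.
- env.close_job(): hands the job in; it is judged then, once.
The state is a dict: "time_s": time; "joints": joint angles; "qd": joint speeds; "joint_torque": joint torques, N m; "eef_pos": TCP position; "tool_rot": TCP orientation; "force": force on the tool from outside, world axes, zero at the start; "moment": the same for the moment, N m; "opening": finger opening in m; "grasp_force": force on a finger pad.
Only numpy, scipy, OpenCV 4.12 (cv2) and the standard library are available. Lean on these libraries where they do the work, as an engineer would, in place of code of your own. Each camera call takes 0.05 s, during which the arm holds its last target. There are 200 camera calls.

TASK

First press the red stop button of the saw all the way down. Then pull up the black lock knob on the blue length-stop carriage, slide the carriage to the very next hole of the rail towards the red end block, push the pin fully home in that hole, and finish still holding the knob down against its spring; do not let go. Do not press the green start button, and leave the box of parallels, the caliper and the gauge block where they lie.

Things in the scene. Friction and masses are not known exactly. Their poses are not given: they have to be found in the camera images.
- rail: Straight perforated steel and aluminium rail screwed to the bench: 270 mm long along its own y axis, 40 mm wide, top face 44 mm above the bench, on a 90 mm wide, 12 mm thick foot. Origin: under its middle, at bench level; z up. Five 12 mm round holes in its top on the centre line, at y = -80, -40, 0, 40 and 80 mm (pitch 40 mm).
- red_top (a point): Centre of the top of the red end block (60 x 34 x 55 mm high), which stands against one end of the rail, 152 mm from the rail's middle; an equal grey block stands at the other end. Which end is red varies.
- carriage (a joint): Slide of the blue carriage along the rail, m: starts at 0 (pin in the middle hole, 2 mm play), grows towards the rail's +y; range -0.1 to 0.1. A saddle 64 mm across, 50 mm long, top 60 mm above the bench, with a collar (diameter 22 mm) up to 74 mm and a brass-faced stop arm reaching 76 mm to the rail's -x side. Friction about 2 N; the pin locks it while in a hole.
- lift (a joint): Height of the lock plunger, m: 0 fully home, 0.022 pulled up to its stop. Its steel pin (diameter 9 mm, round tip) goes 14 mm into the rail when home and is clear above 0.014. A spring (1 N per mm) floats it at about 0.0043: left alone the pin is in the hole but not home. Pushing it home and keeping it there takes about 4.5 N, pulling it clear 10 to 18 N.
- knob_top (a point): Centre of the top of the plunger's black knob with a yellow band: an upright cylinder of diameter 26 mm, 32 mm high, on the pin's axis in the middle of the carriage. 109 mm above the bench when home, about 113 mm at the start. The knob moves only up and down, and along the rail with the carriage.
- plunger: The plunger itself (knob and pin, one piece, 70 g). Origin on its axis, 65 mm below the top of the knob; z up.
- stop_top (a point): Top centre of the red mushroom stop button (diameter 40 mm), on a yellow box 75 x 75 x 50 mm fixed to the bench; 84 mm above the bench when up. It stands left or right of the rail, the start button on the other side.
- stop (a joint): Travel of the red stop button, in m: 0 up, 0.008 fully down (spring, about 5 N); it comes up again when let go.
- start_top (a point): Top centre of the green start button, of the same shape, on a grey box. Not to be pressed.
- start (a joint): Travel of the green start button, in m: 0 up, 0.008 down.
- parallels: Loose open wooden box 100 x 150 x 35 mm with steel parallels standing in it up to 46 mm, beyond the rail. Origin under its centre. Bystander.
- caliper: Loose digital caliper lying flat, about 190 mm long along its own y, 14 mm thick at its black display, on the robot's side of the rail. Origin under the middle of its beam. Bystander.
- gauge_block: Loose steel block 50 x 100 x 30 mm beyond the rail. Origin under its centre. Bystander.
Not all that is in view belongs to the job. There is more than one size of the part that bears red_top; the job needs the larger. Of the things shaped like the part that bears stop_top, the yellow one is meant.

How it is judged:
On the way, in this order (a step that is already met when the one before it is completed fails the run):
1. the red stop button is pressed down (more than 6 of 8 mm) (value of joint stop above 0.006 m), for 0.1 s.
2. the plunger is pulled clear (above 13.5 mm) while the carriage is still at the middle hole (value of joint lift above 0.0135 m and value of joint carriage between -0.006 and 0.006 m), for 0.05 s.
3. the carriage stands within 4 mm of the next hole towards the red end block (((y of red_top in the frame of rail above 0.05 m and value of joint carriage between 0.036 and 0.044 m) or (y of red_top in the frame of rail below -0.05 m and value of joint carriage between -0.044 and -0.036 m))), for 0.1 s.
At the end, for the whole second after the job is handed in: The carriage stands within 4 mm of the next hole (40 mm from the middle) towards the red end block, the plunger is within 2 mm of fully home, and the fingers are on the knob with more than 3 N, all held through the last second (((y of red_top in the frame of rail above 0.05 m and value of joint carriage between 0.036 and 0.044 m) or (y of red_top in the frame of rail below -0.05 m and value of joint carriage between -0.044 and -0.036 m)) and value of joint lift below 0.002 m and contact force between the fingers and plunger above 3 N); the arm keeps its last pose, push and grip.
It fails at once if the green start button is pressed (more than 3 mm) (value of joint start above 0.003 m).
It fails at once if the box of parallels, caliper or gauge block is moved more than 30 mm (distance of any of parallels, caliper, gauge_block from where it was at the start of the episode above 0.03 m).
It also fails if it takes over 42 s, if anything falls off the work surface, if the arm or the gripper's body presses on something with over 40 N, if the wrist force passes 120 N, or if a joint passes its speed limit or range.

## Working session

There is one attempt and no reset: what is moved stays moved. The work goes in short steps, Python scripts to look and compute and a tool call to move; the robot and the scene stay as the last step left them, time stands still between calls to the robot, and variables do not carry over. Pictures are saved under pics/ and viewed, at most 10 in all, crops included, and the job is handed in when it is done.

Besides the shell and the picture viewer there is one more tool, called after "Emit:" by a JSON object that holds its "name" and its "arguments", one argument or row to a line. jog_arm: Moves the arm, as the interface text tells. Its arguments: {"type":"object","properties":{"deltas":{"type":"array"},"grip_force":{"type":"number"}},"required":["deltas"]}

```bash
mkdir -p pics; ls
python3 - <<'E'
from cell import env, vision
import cv2,pickle
d={}
for n in("top","side"):
    i=vision.get_image(n); d[n]=i
    cv2.imwrite(f"pics/{n}0.png",i["pixels"][:,:,::-1]); print(n,i["fx"],i["cx"],i["cy"],i["R"],i["t"])
pickle.dump(d,open("d0.pkl","wb"))
o=env.get_obs();print(o)
E
```

```text
pics
top 520.3211391601288 327.80796539517155 237.08504998836742 [[-0.02431825 -0.99968648  0.00596308]
 [-0.99792559  0.0239189  -0.05976951]
 [ 0.05960814 -0.0074042  -0.99819439]] [3.50113922e-04 5.79366636e-01 1.23605277e+00]
side 561.3110641266287 317.1538604472522 240.70729072279806 [[-0.8305942  -0.55686798  0.00336625]
 [-0.4283748   0.63505497 -0.64280651]
 [ 0.35582061 -0.53535337 -0.76602119]] [0.45679505 0.30702465 1.07027531]
{'time_s': 0.1, 'joints': array([ 1.27553484,  0.417902  , -0.01029876,  1.61409753,  0.00472687,
        1.11068324, -0.05301669]), 'qd': array([ 0.00033565, -0.00319734,  0.0001045 ,  0.00039504, -0.00168448,
        0.00016874,  0.0003432 ]), 'joint_torque': array([ 1.34430535e-03, -8.52585483e+01,  6.39509652e-01, -4.26689208e+01,
       -4.89588920e-02,  1.65425398e-02,  1.03904201e-04]), 'eef_pos': array([ 0.15680169, -0.60467339,  0.20490244]), 'tool_rot': array([-3.11530787e+00, -3.97406350e-01,  3.82058819e-04]), 'force': array([-0.41258339,  0.06328132, -0.61950393]), 'moment': array([0.00602757, 0.00129226, 0.07395312]), 'grasp_force': 0.0, 'opening': 0.09421050176020933}
```

View pics/top0.png

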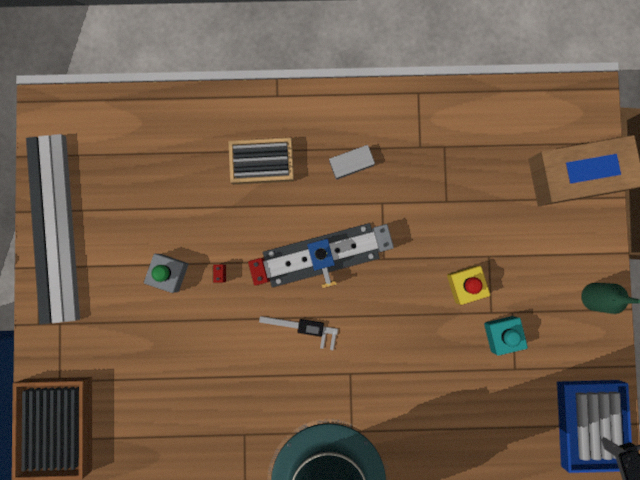

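View pics/side0.png

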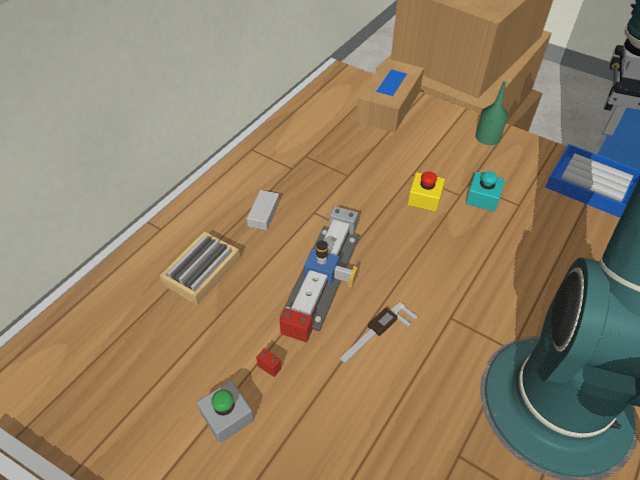

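The top view shows the red end block at (258,271), the knob at (321,254), the grey block at (384,238), the red stop on its yellow box at (473,286), and the green start at (161,273). The small red block at (219,272) is a decoy. In the side view the knob is at (322,250) and the stop at (429,180). Red is on the left, which is the +y side.

```bash
cat > h.py <<'E'
import numpy as np,cv2
def ray(i,uv):
    R,t=np.array(i["R"]),np.array(i["t"]); c=-R.T@t
    return c,R.T@np.array([(uv[0]-i["cx"])/i["fx"],(uv[1]-i["cy"])/i["fy"],1])
def atz(i,uv,z):
    c,d=ray(i,uv); return c+d*(z-c[2])/d[2]
def tri(i,a,j,b):
    c,d=ray(i,a);e,f=ray(j,b); s=np.linalg.lstsq(np.c_[d,-f],e-c,rcond=None)[0]
    return (c+d*s[0]+e+f*s[1])/2, np.linalg.norm(c+d*s[0]-e-f*s[1])
def proj(i,X):
    p=np.array(i["R"])@X+np.array(i["t"]); return np.array([i["fx"]*p[0]/p[2]+i["cx"],i["fy"]*p[1]/p[2]+i["cy"]])
def blobs(i,lo,hi,box,amin=15):
    h=cv2.cvtColor(i["pixels"],cv2.COLOR_RGB2HSV);m=cv2.inRange(h,lo,hi)
    x0,y0,x1,y1=box;k=np.zeros_like(m);k[y0:y1,x0:x1]=m[y0:y1,x0:x1]
    n,_,s,c=cv2.connectedComponentsWithStats(k)
    return [(s[q,4],s[q,:4].tolist(),c[q].round(1).tolist()) for q in range(1,n) if s[q,4]>=amin]
E
python3 - <<'E'
from h import *
import pickle
d=pickle.load(open("d0.pkl","rb"));T,S=d["top"],d["side"]
for nm,lo,hi,bt,bs in [("red",(0,150,60),(8,255,255),(240,220,500,310),(270,160,450,350)),("red2",(170,150,60),(180,255,255),(240,220,500,310),(270,160,450,350)),
 ("black",(0,0,0),(180,255,45),(305,240,337,268),(305,235,340,265)),("yel",(20,120,80),(35,255,255),(300,220,500,310),(300,160,450,300)),("blue",(100,130,50),(120,255,255),(300,230,345,280),(300,235,345,290))]:
    print(nm,"T",blobs(T,lo,hi,bt),"S",blobs(S,lo,hi,bs))
c=[cv2.resize(i["pixels"][y:y+100,x:x+w],None,fx=f,fy=f,interpolation=cv2.INTER_CUBIC) for i,x,y,w,f in((T,240,210,160,5),)]
cv2.imwrite("pics/c1.png",c[0][:,:,::-1])
c=cv2.resize(S["pixels"][200:350,270:370],None,fx=4,fy=4,interpolation=cv2.INTER_CUBIC)
cv2.imwrite("pics/c2.png",c[:,:,::-1])
E
```

```text
red T [(np.int32(336), [248, 258, 21, 28], [257.4, 271.5]), (np.int32(215), [465, 277, 17, 17], [472.9, 285.2])] S [(np.int32(185), [421, 171, 16, 16], [428.4, 178.3]), (np.int32(743), [280, 309, 32, 33], [295.5, 325.2])]
red2 T [] S []
black T [(np.int32(15), [329, 240, 8, 3], [331.6, 240.6]), (np.int32(87), [316, 249, 10, 10], [320.5, 253.4]), (np.int32(20), [331, 260, 6, 8], [334.6, 264.6])] S []
yel T [(np.int32(910), [447, 266, 44, 39], [467.1, 285.1])] S [(np.int32(893), [407, 172, 38, 40], [425.0, 193.9]), (np.int32(28), [316, 246, 11, 7], [320.6, 249.8]), (np.int32(80), [349, 266, 9, 21], [352.2, 275.9])]
blue T [(np.int32(451), [307, 239, 28, 32], [320.7, 254.3])] S [(np.int32(465), [305, 249, 34, 34], [320.8, 264.3])]
```

View pics/c1.png

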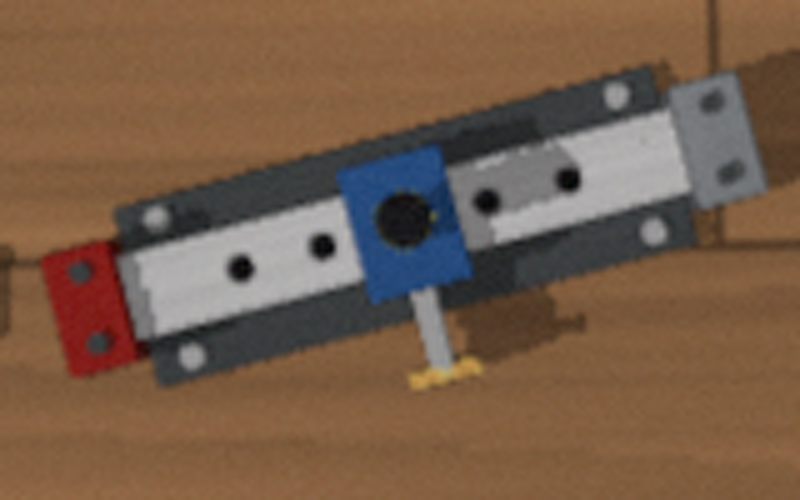

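View pics/c2.png

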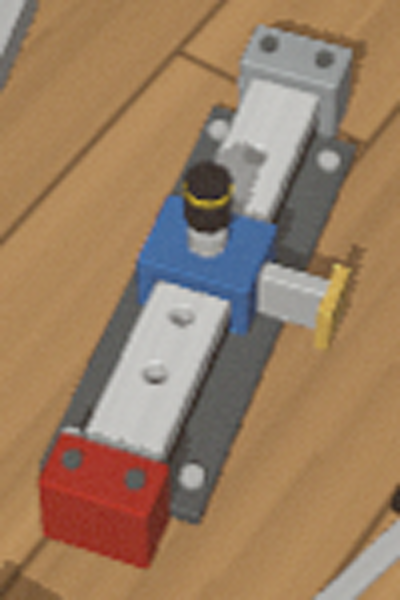

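The crops show rail holes at (241,268), (322,246), (487,202) and (569,179) in the 5x top crop, with the knob at (404,219). In the side crop the knob top is at about (210,176). The red block is confirmed at the +y end, and the stop arm points towards the robot, so rail +y is towards red.

Run:
```python
from h import *
import pickle
from scipy.spatial.transform import Rotation as Ro
d=pickle.load(open("d0.pkl","rb"));T,S=d["top"],d["side"]
f=lambda p:(np.array(p)+.5)/5-.5+[240,210]
H=np.array([atz(T,f(p),.044) for p in [(241,268),(322,246),(487,202),(569,179)]]);print(H.round(4))
H2=np.array([atz(S,(np.array(p)+.5)/4-.5+[270,200],.044) for p in [(155,374),(181,317)]]);print("side holes",H2.round(4))
u=H[0]-H[3];print("len",np.linalg.norm(u),"yaw of rail",np.degrees(np.arctan2(-u[0],u[1])), "mid",H.mean(0))
k=atz(T,f((404,219)),.113);print("knob",k,atz(S,(np.array((210,177))+.5)/4-.5+[270,200],.113)); print(tri(T,f((404,219)),S,(322.1,243.8)))
print("redblk",atz(T,(257.4,271.5),.055))
print("stop",atz(T,(472.9,285.2),.082),tri(T,(472.9,285.2),S,(428.4,178.3)),atz(S,(428.4,178.3),.075))
o=vision=None
from cell import env
o=env.get_obs();R=Ro.from_rotvec(o["tool_rot"]);print(R.as_matrix().round(3))
```

```text
[[ 0.5184  0.082   0.044 ]
 [ 0.5278  0.0438  0.044 ]
 [ 0.5466 -0.0343  0.044 ]
 [ 0.5565 -0.0732  0.044 ]]
side holes [[0.5169 0.0827 0.044 ]
 [0.5262 0.0445 0.044 ]]
len 0.15987631536697003 yaw of rail 13.797647534236887 mid [0.53736039 0.00455424 0.044     ]
knob [0.53760902 0.00439953 0.113     ] [0.53597984 0.00288449 0.113     ]
(array([0.53667735, 0.00385137, 0.11384139]), np.float64(0.0021130767637859457))
redblk [0.50073694 0.15226435 0.055     ]
stop [ 0.45778194 -0.34056242  0.082     ] (array([ 0.45661574, -0.34466352,  0.06880639]), np.float64(0.0014620878822974815)) [ 0.45388262 -0.33872074  0.075     ]
[[ 0.968  0.251 -0.   ]
 [ 0.251 -0.968  0.001]
 [-0.    -0.001 -1.   ]]
```

Emit:
{"name": "jog_arm", "arguments": {
  "deltas": [
    [[0.357, -0.18, 0, 0, 0, 0, -1], [0.357, -0.18, 0, 0, 0, 0, -1], [0.357, -0.18, 0, 0, 0, 0, -1], [0.357, -0.18, 0, 0, 0, 0, -1], [0.357, -0.18, 0, 0, 0, 0, -1], [0.357, -0.18, 0, 0, 0, 0, -1], [0.357, -0.18, 0, 0, 0, 0, -1], [0.357, -0.18, 0, 0, 0, 0, -1], [0.357, -0.18, 0, 0, 0, 0, -1], [0.357, -0.18, 0.03, 0, 0, 0, -1], [0.357, -0.18, 0.07, 0, 0, 0, -1], [0.357, -0.18, 0.09, 0, 0, 0, -1]]
  ],
  "grip_force": 20
}}

```text
time_s: 1.1
eef_pos: [0.4573, -0.3385, 0.1118]
tool_rot: [-3.113, -0.402, 0.003]
force: [-0.5, -1.1, -0.1]
opening: 0.0174
grasp_force: 0.0
```

Emit:
{"name": "jog_arm", "arguments": {
  "deltas": [
    [[0, 0, 0.01, 0, 0, 0, -1], [0, 0, 0.02, 0, 0, 0, -1], [0, 0, 0.03, 0, 0, 0, -1], [0, 0, 0.035, 0, 0, 0, -1], [0, 0, 0.038, 0, 0, 0, -1], [0, 0, 0.04, 0, 0, 0, -1], [0, 0, 0.04, 0, 0, 0, -1], [0, 0, 0.04, 0, 0, 0, -1], [0, 0, 0.04, 0, 0, 0, -1]]
  ]
}}

```text
time_s: 1.85
eef_pos: [0.4575, -0.3415, 0.0762]
tool_rot: [3.115, 0.397, 0.001]
force: [-1.4, -1.6, 5.8]
opening: 0.0005
grasp_force: 2.4
```

Emit:
{"name": "jog_arm", "arguments": {
  "deltas": [
    [[0, 0, 0.003, 0, 0, 0, -1], [0, 0, 0.003, 0, 0, 0, -1], [0, 0, 0.003, 0, 0, 0, -1], [0, 0, 0.003, 0, 0, 0, -1]]
  ]
}}

```text
time_s: 2.18
eef_pos: [0.4579, -0.3418, 0.0749]
tool_rot: [3.115, 0.397, 0.002]
force: [-10.7, 6.1, 39.2]
opening: 0.0004
grasp_force: 19.6
```

Emit:
{"name": "jog_arm", "arguments": {
  "deltas": [
    [[0, 0, -0.04, 0, 0, 0, -1], [0, 0, -0.08, 0, 0, 0, -1], [0, 0, -0.12, 0, 0, 0, 1], [0.164, -0.314, -0.12, 0, 0, 0, 1], [0.164, -0.314, -0.12, 0, 0, 0, 1], [0.164, -0.314, -0.12, 0, 0, 0, 1], [0.164, -0.314, -0.12, 0, 0, 0, 1], [0.164, -0.314, -0.12, 0, 0, 0, 1], [0.164, -0.314, -0.12, 0, 0, 0, 1], [0.164, -0.314, -0.12, 0, 0, 0, 1], [0.164, -0.314, -0.12, 0, 0, 0, 1], [0.164, -0.314, -0.12, 0, 0, 0, 1]]
  ]
}}

```text
time_s: 3.18
eef_pos: [0.5376, 0.0093, 0.1929]
tool_rot: [-3.114, -0.404, -0.002]
force: [-0.6, 1.3, -1.2]
opening: 0.0637
grasp_force: 0.0
```

Emit:
{"name": "jog_arm", "arguments": {
  "deltas": [
    [[0, 0, 0, 0, 0, 0, 1], [0, 0, 0, 0, 0, 0, 1], [0, 0, 0, 0, 0, 0, 1], [0, 0, 0, 0, 0, 0, 1]]
  ]
}}

```text
time_s: 3.52
eef_pos: [0.537, 0.0027, 0.1925]
tool_rot: [3.116, 0.395, -0.0]
force: [0.1, 1.4, 0.2]
opening: 0.0907
grasp_force: 0.0
```

Emit:
{"name": "jog_arm", "arguments": {
  "deltas": [
    [[0, 0, 0.04, 0, 0, 0, 1], [0, 0, 0.07, 0, 0, 0, 1], [0, 0, 0.09, 0, 0, 0, 1], [0, 0, 0.105, 0, 0, 0, 1], [0, 0, 0.109, 0, 0, 0, 1], [0, 0, 0.109, 0, 0, 0, 1], [0, 0, 0.109, 0, 0, 0, 1]]
  ]
}}

```text
time_s: 4.1
eef_pos: [0.5376, 0.0035, 0.0842]
tool_rot: [3.116, 0.396, 0.001]
force: [0.3, 0.2, 0.4]
opening: 0.0939
grasp_force: 0.0
```

Emit:
{"name": "jog_arm", "arguments": {
  "deltas": [
    [[0, 0, 0, 0, 0, 0, -1], [0, 0, 0, 0, 0, 0, -1], [0, 0, 0, 0, 0, 0, -1], [0, 0, 0, 0, 0, 0, -1], [0, 0, 0, 0, 0, 0, -1], [0, 0, 0, 0, 0, 0, -1], [0, 0, 0, 0, 0, 0, -1], [0, 0, 0, 0, 0, 0, -1], [0, 0, 0, 0, 0, 0, -1], [0, 0, 0, 0, 0, 0, -1], [0, 0, 0, 0, 0, 0, -1]]
  ],
  "grip_force": 45
}}

```text
time_s: 5.02
eef_pos: [0.5372, 0.0041, 0.0834]
tool_rot: [-3.116, -0.398, 0.0]
force: [0.3, -0.5, 0.5]
opening: 0.0254
grasp_force: 45.0
```

Emit:
{"name": "jog_arm", "arguments": {
  "deltas": [
    [[0, 0, -0.004, 0, 0, 0, -1], [0, 0, -0.008, 0, 0, 0, -1], [0, 0, -0.012, 0, 0, 0, -1], [0, 0, -0.016, 0, 0, 0, -1], [0, 0, -0.016, 0, 0, 0, -1], [0, 0, -0.016, 0, 0, 0, -1], [0, 0, -0.016, 0, 0, 0, -1], [0, 0, -0.016, 0, 0, 0, -1]]
  ]
}}

```text
time_s: 5.68
eef_pos: [0.537, 0.004, 0.0991]
tool_rot: [-3.116, -0.397, 0.001]
force: [4.5, 0.6, -15.8]
opening: 0.0248
grasp_force: 45.0
```

Emit:
{"name": "jog_arm", "arguments": {
  "deltas": [
    [[0, -0.006, 0, 0, 0, 0, -1], [0, -0.014, 0, 0, 0, 0, -1], [0, -0.022, 0, 0, 0, 0, -1], [0, -0.03, 0, 0, 0, 0, -1], [0, -0.036, 0, 0, 0, 0, -1], [0.0005, -0.04, 0, 0, 0, 0, -1], [0.0005, -0.04, 0, 0, 0, 0, -1], [0.0005, -0.04, 0, 0, 0, 0, -1], [0.0005, -0.04, 0, 0, 0, 0, -1], [0.0005, -0.04, 0, 0, 0, 0, -1]]
  ]
}}

```text
time_s: 6.52
eef_pos: [0.5276, 0.0428, 0.0994]
tool_rot: [-3.116, -0.397, 0.0]
force: [4.2, 2.9, -15.9]
opening: 0.0254
grasp_force: 45.0
```

Emit:
{"name": "jog_arm", "arguments": {
  "deltas": [
    [[0, 0, 0.004, 0, 0, 0, -1], [0, 0, 0.008, 0, 0, 0, -1], [0, 0, 0.012, 0, 0, 0, -1], [0, 0, 0.016, 0, 0, 0, -1], [0, 0, 0.019, 0, 0, 0, -1], [0, 0, 0.021, 0, 0, 0, -1], [0, 0, 0.021, 0, 0, 0, -1], [0, 0, 0.021, 0, 0, 0, -1], [0, 0, 0.021, 0, 0, 0, -1]]
  ]
}}

```text
time_s: 7.27
eef_pos: [0.5279, 0.0428, 0.079]
tool_rot: [3.116, 0.397, 0.001]
force: [-4.7, 0.5, 9.0]
opening: 0.0252
grasp_force: 45.0
```

Emit:
{"name": "jog_arm", "arguments": {
  "deltas": [
    [[0, 0, 0.001, 0, 0, 0, -1], [0, 0, 0.001, 0, 0, 0, -1], [0, 0, 0.001, 0, 0, 0, -1], [0, 0, 0.001, 0, 0, 0, -1], [0, 0, 0.001, 0, 0, 0, -1]]
  ]
}}

```text
time_s: 7.68
eef_pos: [0.5281, 0.0428, 0.0789]
tool_rot: [3.116, 0.397, 0.002]
force: [-10.5, -1.6, 26.6]
opening: 0.0254
grasp_force: 45.0
```

Run:
```python
from cell import env, vision
import cv2
i=vision.get_image("side");c=cv2.resize(i["pixels"][180:350,240:420],None,fx=3,fy=3,interpolation=cv2.INTER_CUBIC)
cv2.imwrite("pics/s1.png",c[:,:,::-1]);o=env.get_obs();print(o["eef_pos"],o["force"])
```

```text
[0.52811961 0.04283001 0.07887139] [-9.31140259 -1.43603565 26.21509264]
```

View pics/s1.png

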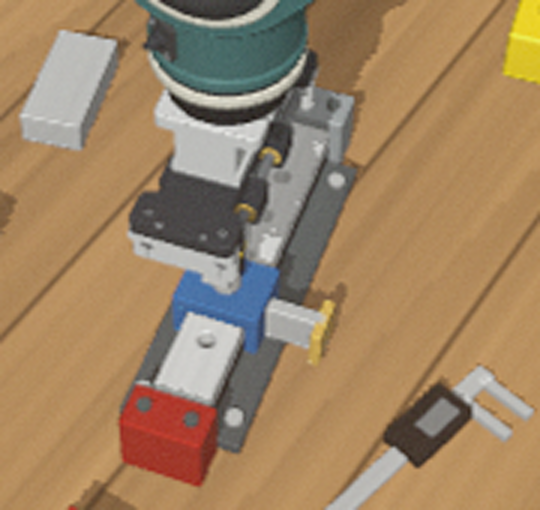

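The carriage has moved one hole towards red, with a single free hole left at crop (205,338). The knob is held down, and the TCP has dropped 20.5 mm to a hard stop at the height expected for home.

```bash
python3 -c "
from cell import env
print(env.close_job())"
```

```text
the job is handed in; nothing more can be done
None
```

The job is handed in: I pressed the stop button fully, moved the carriage one hole (about 40 mm) towards the red block, and pushed the pin home with the gripper still holding the knob down (about 26 N); no verdict came back.

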